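# Shut the marked air valve in the bench valve box

### The arm

A 7-joint arm with a two-finger parallel gripper is mounted at the origin on the work surface. World frame = base frame: x ahead of the robot, y to its left, z up, the work surface at z = 0. Lengths are in m, angles in rad, forces in N, time in s.
With the tool pointing down it reaches from about 0.4 to 0.875 m from the base axis. Payload 19.3 kg.
Tool frame: the origin (TCP) lies midway between the tips of the shut fingers; the grasp point (between the pads) lies 19 mm behind it; x points along the fingers, y is the direction in which the jaws open and shut, and the axes are right-handed (so a half turn about x gives the same grasp; the last joint's range is limited). The gripper opens to 85 mm and grips with 20 to 120 N. Pads are 22 mm wide; open, the fingers measure 114 mm over their backs; the gripper's body (76 mm by 85 mm) begins 54 mm behind the grasp point. The pads swing forward as they close: fully open they stand 13 mm farther back than shut.
Start: joints at [1.197, 0.521, -0.036, 1.599, 0.021, 1.021, -0.113], TCP at [0.187, -0.596, 0.231] pointing down, gripper open.
Joint ranges: [-2.91, 2.91], [-0.3, 2.13], [-1.5, 1.42], [0.17, 2.43], [-1.26, 4.41], [0.16, 1.93], [-2.52, 2.52]. Speed limits (rad/s): [1.89, 1.89, 2.39, 2.39, 3.01, 3.01, 3.01].

### API

Orientations are given as [roll, pitch, yaw] about the fixed x, y, z axes, in that order (R = Rz(yaw) Ry(pitch) Rx(roll)).
In Python, from workcell import telemetry, vision, workorder gives the robot as it stands. The module is installed in compiled form; this text tells all that it offers.
- The arm moves only by the tool play_rows, never from a script. Its argument "deltas" is a list of rows, each a list of 7 numbers: the shift along the world's x, y, z in mm, then the turn, a rotation vector about the world's x, y, z in degrees, then the finger opening in mm, from 0 to 85.4. In form: [[x, y, z, wx, wy, wz, jaw], ...]. A call has 1 to 8 rows; each row shifts and turns the commanded pose from where the row before left it; what a row does not reach is not made up. A row lasts 1/8 s, in which the tool goes at most 62.5 mm and 10.7 degrees, less where a joint would pass 70% of its speed; a pose out of reach is approached as far as the arm can. A call with a gripper value outside its range is refused whole. The fingers move at their own pace and stop on an object; "grip_force" is the grip in N (left out, the last holds). Time passes only in rows, so rows that do not move let the fingers close. It gives the time, the measured TCP pose, the force and the opening at its end, in the units of the state.
- telemetry.observe(): the state, without advancing time (a new reading comes with each control period).
- vision.grab_frame(name): name is "scene" or "top"; returns the picture (384x512x3 uint8, red, green, blue); there is no depth.
- vision.camera_info(name): a dict with "mtx" (3x3 intrinsics, pixels), "rvec" (rotation vector, rad) and "tvec" (3), from world to camera coordinates, as OpenCV has them. Camera axes: x right, y down, z forward; pixel columns grow to the right and rows downward; lengths in m; the calibration is good to about 2 mm. A picture is of the moment at which its call begins. camera_info takes no time and is no camera call.
- workorder.job_done(): hands the job in, once; it reports no verdict.
The state is a dict: "clock": time; "qpos": joint angles; "qd": joint speeds; "joint_efforts": joint torques, N m; "position": TCP position; "tool_rot": TCP orientation; "force": force on the tool from outside, world axes, zero at the start; "moment": the same for the moment, N m; "grip_width": finger opening in m.
Only numpy, scipy, OpenCV 4.12 (cv2) and the standard library are available. Lean on these libraries where they do the work, as an engineer would, in place of code of your own. Each camera call takes 0.05 s, during which the arm holds its last target. There are 200 camera calls.

### The job

Slide the loose cover plate of the grey bench valve box along to the other end of the box, without lifting it, so that the valve lever with the round disc end lies open to view. Then push that lever round with the fingertips until it is fully shut against its stop, across its pipe. Leave the other, plain lever as it is, leave the jar, brush and dish where they stand, and finish with the cover still resting in its guides at the other end.

Things in the scene. Friction and masses are not known exactly. Their poses are not given: they have to be found in the camera images.
- valve_box: Grey box fixed to the bench, 150 (x) x 364 (y) mm, rim 65 mm high. Origin: centre of its underside, at bench height; y along the box, z up. Open on top: two bays in a row, each 110 (x) x 145 (y) mm inside, floor 6 mm above the bench, centred at y = +77.5 and -77.5 mm, with a 10 mm wall, 50 mm high, between. One valve in each. Pipe stubs jut out of the long sides to x = +-109 mm, 31 mm high.
- track (a point): Middle of the box at the height of the ledges on its long walls that carry the cover, 56 mm above the bench; axes as the box. Lips 9 mm high, 67.5 mm either side of the centre line, guide the cover along y with 2.5 mm play each side. End stops 174.5 mm from this point limit the cover's centre to y = +-97 mm. Long walls 20 mm thick.
- cover: Loose aluminium plate, 130 (x) x 155 (y) x 5 mm, 0.25 to 0.5 kg, flat on the ledges over the marked valve's bay, within 12 mm of its centre, hiding the lever; slides along the box's y under a few newtons. Origin: centre of its underside, 56 mm above the bench; axes parallel to the box's. On top it has an upright rib (rib_top).
- rib_top (a point): Top centre of the rib that stands up from the middle of the cover, 60 (x) x 12 (y) mm, 22 mm tall above the plate; this point is 83 mm above the bench. The cover can be pushed along by either long side of the rib.
- marked_valve: Fixed brass valve on a copper pipe along the box's x (pipe top 27 mm, valve body top 30 mm above the bench), under the cover at the start. Which bay it is in varies. Origin: centre of its bay, at bench height; axes parallel to the box's. Its lever's pivot is at x = +30, y = -15 mm of this frame.
- marked_lever (a joint): Angle of the marked lever about its vertical pivot. 0: open, along the pipe, pointing from the pivot to the box's -x. Grows clockwise seen from above to 1.571: shut, at its stop, pointing to the box's +y. Starts at 0 to 0.45; stays where left; takes 2 to 3 N at its end. Steel bar 14 mm wide, underside 36 mm and top 48 mm above the bench (square hub, 16 mm wide, 50 mm).
- marked_tip (a point): Centre of the marked lever's round end disc, on its top face, 48 mm above the bench, 62 mm from the pivot. The disc is 32 mm across, as thick as the bar (12 mm), with a dark dot: this is the mark.
- plain_valve: The same valve in the other bay, to be left alone; origin and axes as for the marked valve. In view at the start, and under the cover at the end.
- plain_lever (a joint): Angle of the plain lever, reading like the marked one; starts between 0 and 0.6. Straight steel bar 14 mm wide and 70 mm long from its pivot, no disc, at the same height. Leave it as it is.
- plain_tip (a point): Point on the plain lever's top face, 62 mm from its pivot, 48 mm above the bench.
- jar: Amber jar, 52 mm across and 65 mm high, standing loose on the bench off one end of the box. Origin: centre of its underside.
- brush: Brush lying loose on the bench off the other end of the box, 160 mm long, handle of light wood. Origin: under its middle.
- dish: White ceramic bowl, 80 mm across the rim and 30 mm high, standing loose on the bench beyond the box. Origin: centre of its underside.
Things that resemble listed ones, but are neither listed nor needed, are in the scene too. There is more than one size of the cover; the job needs the smallest.

How it is judged:
By the outcome, as a careful person would: the job done as asked, in the order asked, and still so for the second after the job is handed in, with the robot touching nothing.
It also fails if it takes over 48 s, if anything falls off the work surface, if the arm or the gripper's body presses on something with over 40 N, if the wrist force passes 120 N, or if a joint passes its speed limit or range.

## Working session

There is one attempt and no reset: what is moved stays moved. The work goes in short steps, Python scripts to look and compute and a tool call to move; the robot and the scene stay as the last step left them, time stands still between calls to the robot, and variables do not carry over. Pictures are saved under pics/ and viewed, about 8 in all and at most 12, crops included, and the job is handed in when it is done.

Besides the shell and the picture viewer there is one more tool, called after "Emit:" in YAML: its name, and indented under it one key for each argument. play_rows: Moves the arm, as the interface text tells. Its arguments: {"type":"object","properties":{"deltas":{"type":"array","items":{"type":"array","items":{"type":"number"}}},"grip_force":{"type":"number"}},"required":["deltas"]}

```bash
mkdir -p pics
cat > h.py <<'E'
import numpy as np, cv2
from workcell import telemetry, vision, workorder
def grab(n,f):
    im=vision.grab_frame(n); cv2.imwrite('pics/'+f,im[:,:,::-1]); return im
def ray(n,uv,z):
    c=vision.camera_info(n); K=np.array(c['mtx'],float); R=cv2.Rodrigues(np.array(c['rvec'],float))[0]; t=np.array(c['tvec'],float).ravel()
    d=R.T@np.linalg.inv(K)@np.array([uv[0],uv[1],1.]); o=-R.T@t
    return o+d*(z-o[2])/d[2]
def proj(n,P):
    c=vision.camera_info(n)
    return cv2.projectPoints(np.array(P,float).reshape(-1,3),np.array(c['rvec'],float),np.array(c['tvec'],float),np.array(c['mtx'],float),None)[0].reshape(-1,2)
E
python3 - <<'E'
from h import *
a=grab('top','t0.png');b=grab('scene','s0.png')
print(telemetry.observe())
for n in('top','scene'):
  c=vision.camera_info(n);R=cv2.Rodrigues(np.array(c['rvec'],float))[0];print(n,-R.T@np.array(c['tvec']).ravel(),c['mtx'])
E
```

```text
{'clock': 0.1, 'qpos': array([ 1.19680567,  0.52195397, -0.03630073,  1.59992224,  0.02122723,
        1.02112421, -0.11276955]), 'qd': array([ 5.59049246e-05, -5.85089480e-04, -8.76432006e-05, -2.54551343e-03,
       -1.29310146e-03, -9.48015848e-05, -5.99272222e-04]), 'joint_efforts': array([ 3.02615386e-03, -9.28503656e+01,  1.98396541e+00, -3.70540094e+01,
        1.81562273e-02,  5.30706922e-03, -3.37306085e-05]), 'position': array([ 0.18681966, -0.59611634,  0.23079418]), 'tool_rot': array([-1.46486712,  1.56977387,  1.98052622]), 'force': array([-0.32128087, -0.90275962, -1.24699961]), 'moment': array([ 0.04430668, -0.04163134,  0.02157429]), 'grip_width': 0.08538373261092852}
top [ 0.30551542 -0.01102143  1.34054339] [[416.21762208   0.         257.7774849 ]
 [  0.         416.21762208 195.48009524]
 [  0.           0.           1.        ]]
scene [ 0.99519162 -0.56737999  0.70140166] [[361.75228441   0.         254.83251877]
 [  0.         361.75228441 191.07596913]
 [  0.           0.           1.        ]]
```

View pics/t0.png

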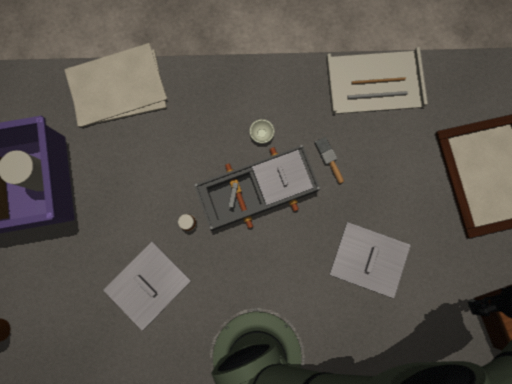

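View pics/s0.png

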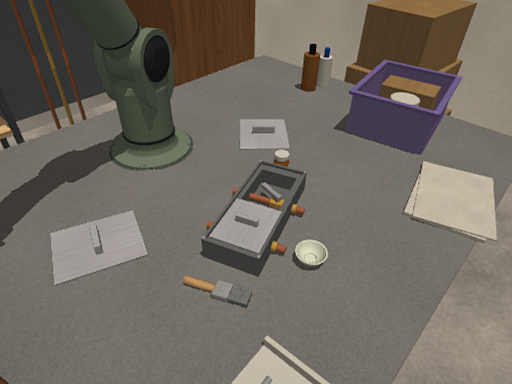

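Run:
```python
import cv2
a=cv2.imread('pics/t0.png')[140:236,188:328]; cv2.imwrite('pics/t0c.png',cv2.convertScaleAbs(cv2.resize(a,None,fx=5.6,fy=5.6,interpolation=cv2.INTER_CUBIC),alpha=1.5))
```

```text
(no output)
```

View pics/t0c.png

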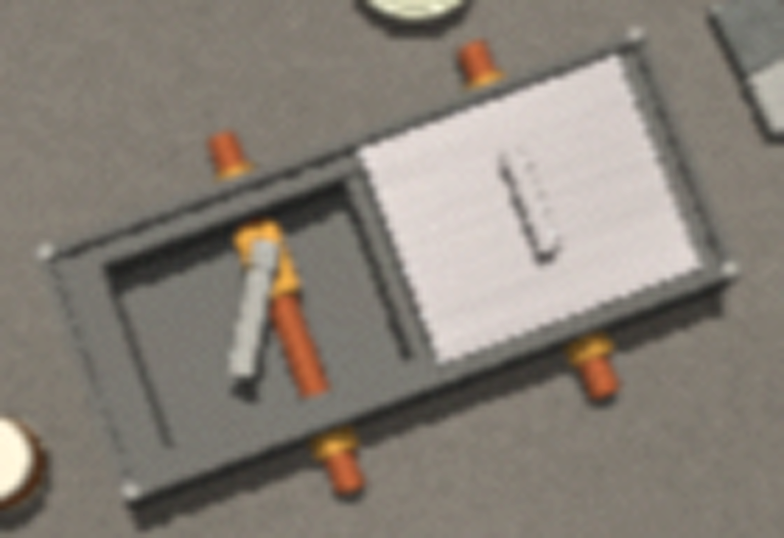

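```bash
cat >> h.py <<'E'
from math import *
def off(p): return (p[0]/5.6+188-.41,p[1]/5.6+140-.41)
E
python3 - <<'E'
from h import *
g=[ray('top',off(p),.065) for p in [(45,253),(132,490),(730,268),(636,38)]] # +x+y, -x+y, -x-y, +x-y
g=np.array(g);c=g.mean(0);print(g.round(4),c)
ex=(g[0]+g[3]-g[1]-g[2])/2;ey=(g[0]+g[1]-g[2]-g[3])/2
print(np.linalg.norm(ex),np.linalg.norm(ey),degrees(atan2(ex[1],ex[0])),degrees(atan2(-ey[0],ey[1])))
th=atan2(-ey[0],ey[1]);print(th)
R=np.array([[cos(th),-sin(th)],[sin(th),cos(th)]])
L=lambda p:(R.T@(np.array(p)[:2]-c[:2])).round(4)
def show(n,uv,z): print(n,L(ray('top',off(uv),z)))
show('cov corners',(358,150),.061);show('',(438,363),.061);show('',(705,268),.061);show('',(620,55),.061)
show('rib',(540,200),.083)
show('plain piv',(265,245),.048);show('plain end',(243,377),.048)
for n,l,z in [('rib',(0,-.0775),.083)]: print(proj('top',[*(c[:2]+R@np.array(l)),z]), proj('scene',[*(c[:2]+R@np.array(l)),z]))
for l in [(.075,.182),(-.075,.182),(-.075,-.182),(.075,-.182)]: print(proj('scene',[*(c[:2]+R@np.array(l)),.065]))
o=telemetry.observe();Rt=cv2.Rodrigues(np.eye(3))[0]
from scipy.spatial.transform import Rotation as Q
print(Q.from_euler('xyz',o['tool_rot']).as_matrix().round(3))
E
```

```text
[[ 0.5294  0.1774  0.065 ]
 [ 0.3967  0.1304  0.065 ]
 [ 0.5113 -0.2023  0.065 ]
 [ 0.6437 -0.1555  0.065 ]] [ 0.52027588 -0.012474    0.065     ]
0.14061582185518878 0.35190223712984436 19.494670916550863 18.97064199400967
0.33110016401257114
cov corners [ 0.0653 -0.0067]
 [-0.0629 -0.0064]
 [-0.0649 -0.1643]
 [ 0.065  -0.1641]
rib [-0.0005 -0.0893]
plain piv [0.0351 0.0605]
plain end [-0.0309  0.0975]
[[280.38805429 176.47892275]] [[246.69898458 214.05515769]]
[[305.64782651 171.27842271]]
[[259.18897071 159.13823044]]
[[199.80496647 237.97118153]]
[[257.81870816 258.23295764]]
[[-0.     0.299 -0.954]
 [ 0.001 -0.954 -0.299]
 [-1.    -0.001  0.   ]]
```

The box frame fits: the corner dots span 140.6 x 351.9 mm, so they sit about 5 mm inside the rim. There are three possible covers: in the box (283,177), and two loose plates on the bench, (147,286) and (370,260). The crop confirms the one in the box. It measures 130 x 157 mm, lies on the ledges and is the smallest.

The plain lever's pivot is on the box's +x side and the lever leans to +y. So box +y points left in the top image, the marked valve is in the -y bay, and the cover must go to +y. I'll approach now.

Emit:
play_rows:
  deltas:
    - [23,29,0,0,0,1.8,0]
    - [23,29,0,0,0,0,0]
    - [23,29,0,0,0,0,0]
    - [23,29,0,0,0,0,0]
    - [23,29,0,0,0,0,0]
    - [23,29,0,0,0,0,0]
    - [23,29,0,0,0,0,0]
    - [23,29,0,0,0,0,0]

```text
clock: 1.1
position: [0.3715, -0.3633, 0.2311]
tool_rot: [-1.074, 1.57, 2.402]
force: [1.1, -0.5, 0.1]
grip_width: 0.0003
```

Emit:
play_rows:
  deltas:
    - [23,29,0,0,0,0,0]
    - [23,29,0,0,0,0,0]
    - [23,29,0,0,0,0,0]
    - [23,29,0,0,0,0,0]
    - [23,29,0,0,0,0,0]
    - [23,29,0,0,0,0,0]
    - [7,0,0,0,0,0,0]
    - [0,0,0,0,0,0,0]

```text
clock: 2.1
position: [0.5158, -0.1908, 0.231]
tool_rot: [-0.201, 1.57, -3.007]
force: [0.8, -0.7, -0.0]
grip_width: 0.0001
```

Emit:
play_rows:
  deltas:
    - [23,29,0,0,0,0,0]
    - [23,29,0,0,0,0,0]
    - [0,0,-30,0,0,0,0]
    - [0,0,-30,0,0,0,0]
    - [0,0,-30,0,0,0,0]
    - [0,0,0,0,0,0,0]

```text
clock: 2.85
position: [0.5603, -0.1333, 0.1397]
tool_rot: [-0.407, 1.567, 3.069]
force: [-0.3, -0.0, 1.0]
grip_width: 0.0001
```

Run:
```python
from h import *
from scipy.spatial.transform import Rotation as Q
o=telemetry.observe();print(o['position'],o['force'],Q.from_euler('xyz',o['tool_rot']).as_matrix().round(3).tolist(),o['qpos'].round(2))
b=grab('scene','s1.png')[110:290,150:390]
cv2.imwrite('pics/s1c.png',cv2.resize(b[:,:,::-1],None,fx=3.2,fy=3.2,interpolation=cv2.INTER_CUBIC))
```

```text
[ 0.56027312 -0.13331953  0.1397406 ] [-0.25796517 -0.02981248  0.98954122] [[-0.004, 0.328, -0.945], [0.0, -0.945, -0.328], [-1.0, -0.001, 0.003]] [ 0.27  0.56 -0.19  1.8   0.14  0.79 -1.23]
```

View pics/s1c.png

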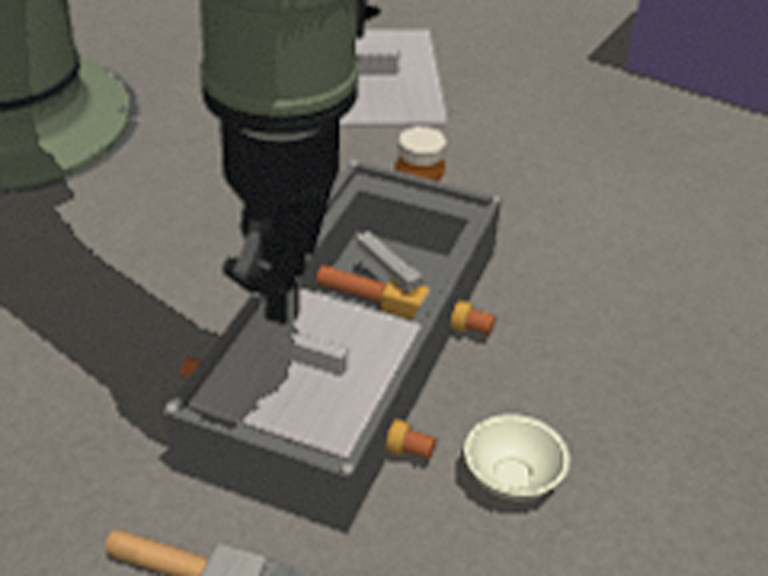

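The fingers are above the plate, on the -y side of the rib. Next I lower to 68 mm and push along box +y, direction (-0.329, 0.944).

Emit:
play_rows:
  deltas:
    - [2,0,-25,0,0,0,0]
    - [0,0,-25,0,0,0,0]
    - [0,0,-12,0,0,0,0]
    - [0,0,-5,0,0,0,0]
    - [0,0,-4,0,0,0,0]
    - [0,0,0,0,0,0,0]

```text
clock: 3.65
position: [0.5642, -0.1325, 0.0707]
tool_rot: [2.627, 1.57, -0.179]
force: [0.2, -0.7, -0.1]
grip_width: -0.0001
```

Emit:
play_rows:
  deltas:
    - [-1.6,4.7,0,0,0,0,0]
    - [-1.6,4.7,0,0,0,0,0]
    - [-1.6,4.7,0,0,0,0,0]
    - [-1.6,4.7,0,0,0,0,0]
    - [-1.6,4.7,0,0,0,0,0]
    - [-1.6,4.7,0,0,0,0,0]

```text
clock: 4.4
position: [0.5543, -0.1041, 0.0703]
tool_rot: [1.933, 1.571, -0.874]
force: [0.4, -1.8, -0.2]
grip_width: 0.0
```

Emit:
play_rows:
  deltas:
    - [-3.3,9.4,0,0,0,0,0]
    - [-3.3,9.4,0,0,0,0,0]
    - [-3.3,9.4,0,0,0,0,0]
    - [-3.3,9.4,0,0,0,0,0]
    - [-3.3,9.4,0,0,0,0,0]
    - [-3.3,9.4,0,0,0,0,0]
    - [-3.3,9.4,0,0,0,0,0]
    - [-3.3,9.4,0,0,0,0,0]

```text
clock: 5.4
position: [0.5277, -0.0284, 0.0703]
tool_rot: [-2.456, 1.571, 1.021]
force: [0.1, -2.5, 0.3]
grip_width: -0.0
```

Run:
```python
from h import *
b=grab('scene','s2.png')[110:290,150:390]
cv2.imwrite('pics/s2c.png',cv2.resize(b[:,:,::-1],None,fx=3.2,fy=3.2,interpolation=cv2.INTER_CUBIC))
```

```text
(no output)
```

View pics/s2c.png

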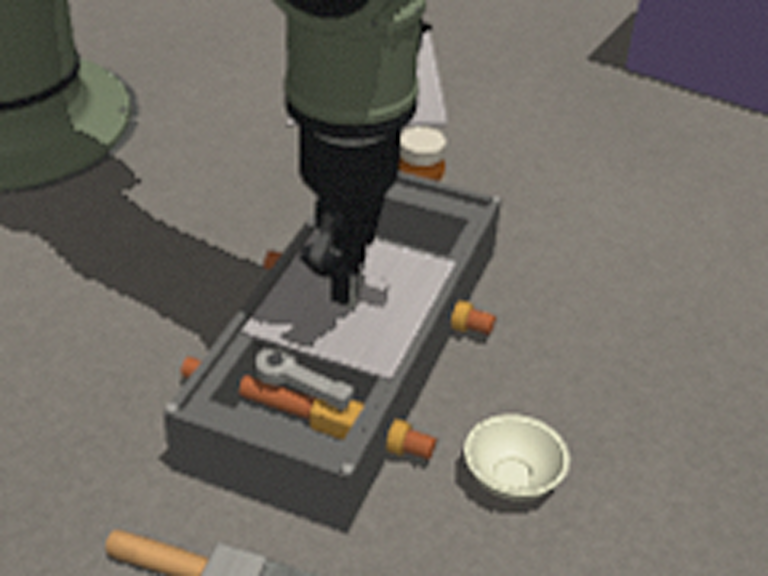

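The cover slides flat and the disc lever shows at (272,363) in the crop. I'll keep pushing.

Emit:
play_rows:
  deltas:
    - [-3.3,9.4,0,0,0,0,0]
    - [-3.3,9.4,0,0,0,0,0]
    - [-3.3,9.4,0,0,0,0,0]
    - [-3.3,9.4,0,0,0,0,0]
    - [-3.3,9.4,0,0,0,0,0]
    - [-3.3,9.4,0,0,0,0,0]
    - [-3.3,9.4,0,0,0,0,0]
    - [-1.6,4.7,0,0,0,0,0]

```text
clock: 6.45
position: [0.503, 0.0423, 0.0703]
tool_rot: [-1.27, 1.571, 2.207]
force: [-0.3, -1.9, -0.5]
grip_width: 0.0003
```

Emit:
play_rows:
  deltas:
    - [-1.3,3.8,0,0,0,0,0]
    - [-1.3,3.8,0,0,0,0,0]
    - [0,0,0,0,0,0,0]

```text
clock: 6.82
position: [0.5006, 0.0494, 0.0703]
tool_rot: [-1.325, 1.571, 2.152]
force: [-1.0, -0.3, 0.9]
grip_width: -0.0001
```

Emit:
play_rows:
  deltas:
    - [3,-9,0,0,0,0,0]
    - [0,0,30,0,0,0,0]
    - [0,0,30,0,0,0,0]
    - [10,-55,20,0,0,0,0]
    - [10,-55,0,0,0,0,0]
    - [10,-55,0,0,0,0,0]
    - [10,-55,0,0,0,0,0]
    - [10,-55,0,0,0,0,0]

```text
clock: 7.82
position: [0.5535, -0.2377, 0.1504]
tool_rot: [2.458, 1.571, -0.349]
force: [1.8, 0.8, -0.5]
grip_width: -0.0002
```

Run:
```python
from h import *
o=telemetry.observe();print(o['position'],o['force'])
a=grab('top','t3.png')[140:236,188:328]
b=grab('scene','s3.png')[150:270,190:320]
A=cv2.convertScaleAbs(cv2.resize(a[:,:,::-1],None,fx=5.6,fy=5.6,interpolation=cv2.INTER_CUBIC),alpha=1.5)
cv2.imwrite('pics/t3c.png',A)
B=cv2.resize(b[:,:,::-1],None,fx=5,fy=5,interpolation=cv2.INTER_CUBIC);cv2.imwrite('pics/s3c.png',B)
```

```text
[ 0.55346801 -0.2377306   0.15037731] [ 1.82333136  0.77205277 -0.51579135]
```

View pics/t3c.png

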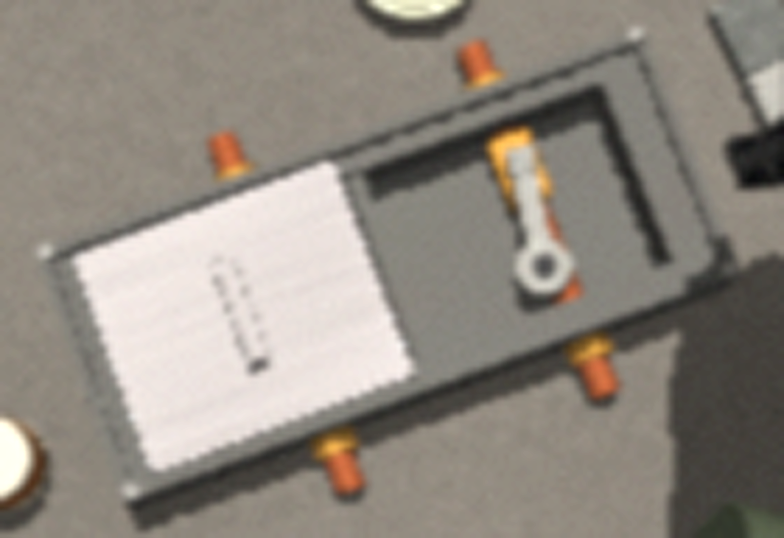

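View pics/s3c.png

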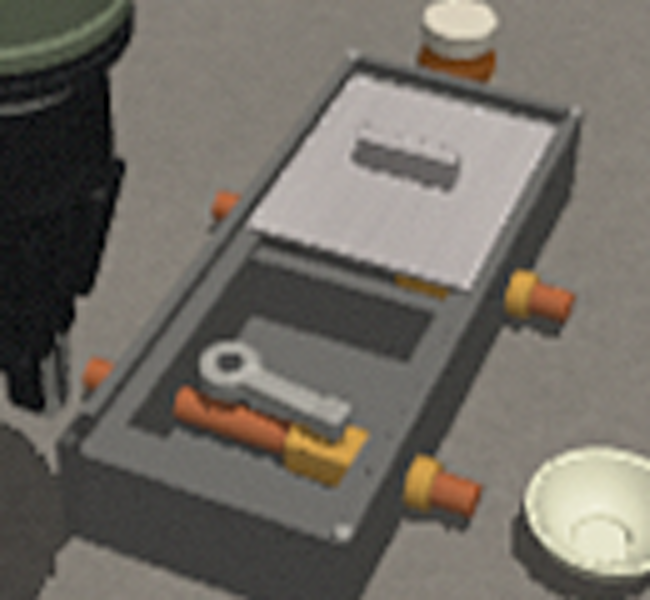

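The cover is at the +y end. The marked lever shows its hub at crop (519,158) and disc at (544,267) in the top view, disc at (230,362) in the scene crop.

Run:
```python
from h import *
c=np.array([.5203,-.0125]);th=radians(19.2);R=np.array([[cos(th),-sin(th)],[sin(th),cos(th)]])
L=lambda p:(R.T@(np.array(p)[:2]-c)).round(4)
for n,uv,z in [('hub',(519,158),.05),('disc',(544,267),.048),('cov',(338,164),.061),('cov',(413,375),.061),('cov',(155,470),.061),('cov',(73,258),.061)]: print(n,L(ray('top',off(uv),z)))
d=L(ray('scene',(230/5+190-.4,362/5+150-.4),.048));print('disc scene',d)
dt=L(ray('top',off((544,267)),.048))
for q in (d,dt):
  v=q-np.array([.03,-.0925]); print(np.linalg.norm(v),'ang',degrees(atan2(v[1],-v[0])))
def plan(a,r,s): # finger centre: distance r along lever, s perpendicular on the -side
  a=radians(a);u=np.array([-cos(a),sin(a)]);w=np.array([-sin(a),-cos(a)])
  return c+R@(np.array([.03,-.0925])+r*u+s*w), np.array([.03,-.0925])+r*u+s*w
for a in (0,8,10,15,30,45,60,75,90):print(a,*[x.round(4) for x in plan(a,.034,.0215)],plan(a,.034,.0315)[0].round(4))
```

```text
hub [ 0.0312 -0.0911]
disc [-0.0318 -0.082 ]
cov [0.0617 0.0064]
cov [-0.0643  0.0092]
cov [-0.0634  0.1604]
cov [0.0638 0.1631]
disc scene [-0.0292 -0.0823]
0.06007228978489167 ang 9.775924875537502
0.06268564428958197 ang 9.642638778769252
0 [ 0.554  -0.1215] [-0.004 -0.114] [ 0.5573 -0.1309]
8 [ 0.5499 -0.1177] [-0.0067 -0.1091] [ 0.5518 -0.1275]
10 [ 0.5489 -0.1166] [-0.0072 -0.1078] [ 0.5505 -0.1265]
15 [ 0.5467 -0.1139] [-0.0084 -0.1045] [ 0.5474 -0.1239]
30 [ 0.5416 -0.1047] [-0.0102 -0.0941] [ 0.5398 -0.1146]
45 [ 0.5391 -0.0945] [-0.0092 -0.0837] [ 0.5347 -0.1036]
60 [ 0.5393 -0.084 ] [-0.0056 -0.0738] [ 0.5327 -0.0916]
75 [ 0.5422 -0.074 ] [ 0.0004 -0.0652] [ 0.5339 -0.0796]
90 [ 0.5476 -0.065 ] [ 0.0085 -0.0585] [ 0.5381 -0.0682]
```

Lever is at 9.7°, both cameras agree (disc 60–63 mm from the pivot, expected 62). Cover centre is at about y = +85 mm. Next: turn -10°, move behind the bar at a radius of about 34 mm, and descend in two stages.

Emit:
play_rows:
  deltas:
    - [-1,37,0,0,0,-5,0]
    - [-1,37,0,0,0,-5,0]
    - [-1,37,0,0,0,0,0]
    - [0,0,-25,0,0,0,0]
    - [0,0,-25,0,0,0,0]
    - [0,0,-20,0,0,0,0]
    - [0,0,0,0,0,0,0]

```text
clock: 8.8
position: [0.5497, -0.1244, 0.0792]
tool_rot: [-0.281, 1.568, 3.021]
force: [-0.4, -0.6, 0.5]
grip_width: -0.0002
```

Emit:
play_rows:
  deltas:
    - [0.5,-3,-15,0,0,0,0]
    - [0,0,-12,0,0,0,0]
    - [0,0,-6,0,0,0,0]
    - [0,0,-5,0,0,0,0]
    - [0,0,0,0,0,0,0]

```text
clock: 9.43
position: [0.5511, -0.1268, 0.0421]
tool_rot: [-0.406, 1.57, 2.897]
force: [-0.5, 0.0, 0.2]
grip_width: 0.0001
```

Run:
```python
from h import *
from scipy.spatial.transform import Rotation as Q
o=telemetry.observe();print(o['position'],o['force'],Q.from_euler('xyz',o['tool_rot']).as_matrix().round(3).tolist(),o['qpos'].round(2))
```

```text
[ 0.55105306 -0.12677887  0.04209305] [-0.5023775   0.04947729  0.24413133] [[-0.0, 0.16, -0.987], [0.0, -0.987, -0.16], [-1.0, -0.0, 0.0]] [ 0.19  0.7  -0.1   1.88  0.11  0.57 -1.39]
```

Emit:
play_rows:
  deltas:
    - [0,0,-4,0,0,0,0]
    - [-0.7,3.5,0,0,0,0,0]
    - [-0.7,3.5,0,0,0,0,0]
    - [-0.7,3,0,0,0,0,0]
    - [-2.2,2.7,0,0,0,-5,0]
    - [-1.7,3.1,0,0,0,-5,0]
    - [-1.7,3.1,0,0,0,-5,0]
    - [-1.7,3.1,0,0,0,-5,0]

```text
clock: 10.42
position: [0.5419, -0.1052, 0.0385]
tool_rot: [2.594, 1.57, -0.739]
force: [1.6, -3.7, 0.0]
grip_width: -0.0
```

Emit:
play_rows:
  deltas:
    - [-0.8,3.4,0,0,0,-5,0]
    - [-0.8,3.4,0,0,0,-5,0]
    - [-0.8,3.4,0,0,0,-5,0]
    - [0.1,3.5,0,0,0,-5,0]
    - [0.1,3.5,0,0,0,-5,0]
    - [0.1,3.5,0,0,0,-5,0]
    - [0,0,0,0,0,0,0]

```text
clock: 11.3
position: [0.5397, -0.0841, 0.0384]
tool_rot: [2.578, 1.57, -1.275]
force: [0.5, -2.1, -0.1]
grip_width: 0.0
```

Run:
```python
from h import *
from scipy.spatial.transform import Rotation as Q
o=telemetry.observe();print(o['position'],o['force'],Q.from_euler('xyz',o['tool_rot']).as_matrix().round(3).tolist(),o['qpos'].round(2))
b=grab('scene','s4.png')[150:270,190:320]
B=cv2.resize(b[:,:,::-1],None,fx=5,fy=5,interpolation=cv2.INTER_CUBIC);cv2.imwrite('pics/s4c.png',B)
```

```text
[ 0.53965213 -0.08406359  0.03839841] [ 0.53456185 -2.10193367 -0.06657928] [[0.0, -0.653, -0.758], [-0.0, -0.758, 0.653], [-1.0, 0.0, -0.0]] [-0.05  0.69  0.14  1.95 -0.18  0.52 -2.08]
```

View pics/s4c.png

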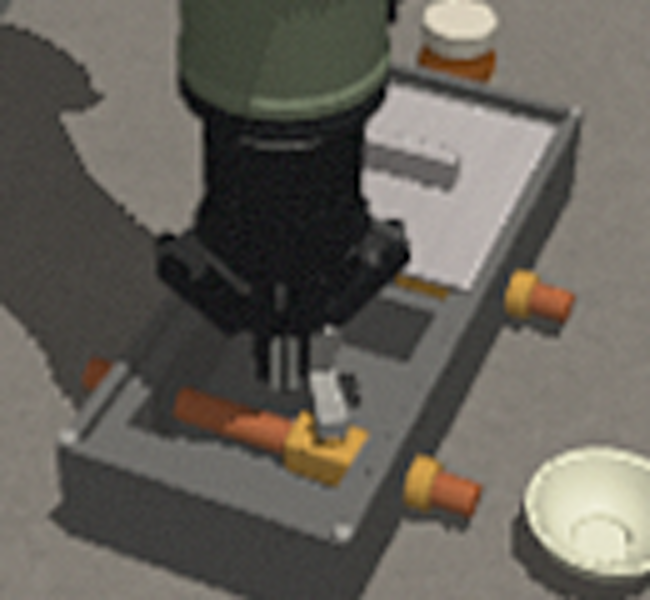

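The lever is following, now about 60° in the scene crop. q7 is nearing its limit, so I'll turn only 15° more and finish by translating.

Emit:
play_rows:
  deltas:
    - [1,3.3,0,0,0,-5,0]
    - [1,3.3,0,0,0,-5,0]
    - [1,3.3,0,0,0,-5,0]
    - [1.8,3,0,0,0,0,0]
    - [1.8,3,0,0,0,0,0]
    - [0,0,0,0,0,0,0]

```text
clock: 12.1
position: [0.5463, -0.0682, 0.0383]
tool_rot: [-0.903, 1.571, 1.267]
force: [-1.5, -2.0, 1.5]
grip_width: 0.0002
```

Emit:
play_rows:
  deltas:
    - [1.8,1.5,0,0,0,0,0]
    - [1,0.4,0,0,0,0,0]
    - [0,0,0,0,0,0,0]

```text
clock: 12.48
position: [0.549, -0.0663, 0.0383]
tool_rot: [0.042, 1.571, 2.211]
force: [-2.7, -1.8, 1.3]
grip_width: 0.0
```

Still only friction-level force, so I'm continuing along box +x in small steps until the stop is felt.

Emit:
play_rows:
  deltas:
    - [1,0.3,0,0,0,0,0]
    - [1,0.3,0,0,0,0,0]
    - [0,0,0,0,0,0,0]

```text
clock: 12.85
position: [0.5504, -0.0657, 0.0381]
tool_rot: [0.816, 1.569, 2.984]
force: [-6.6, -1.7, 3.0]
grip_width: 0.0001
```

Emit:
play_rows:
  deltas:
    - [1,0.3,0,0,0,0,0]
    - [1,0.3,0,0,0,0,0]
    - [0,0,0,0,0,0,0]

```text
clock: 13.22
position: [0.551, -0.0655, 0.0379]
tool_rot: [0.944, 1.567, 3.112]
force: [-13.9, -3.3, 8.3]
grip_width: -0.0001
```

Stop reached: the force rose to 14 N and the motion stalled. I'll back off, lift, move clear and look.

Emit:
play_rows:
  deltas:
    - [-4,-1.5,0,0,0,0,0]
    - [-6,-2,0,0,0,0,0]
    - [0,0,25,0,0,0,0]
    - [0,0,40,0,0,0,0]
    - [0,0,50,0,0,0,0]
    - [0,-55,0,0,0,5,0]
    - [0,-55,0,0,0,5,0]
    - [0,-55,0,0,0,5,0]

```text
clock: 14.22
position: [0.5433, -0.2351, 0.1536]
tool_rot: [-2.451, 1.569, -0.017]
force: [0.9, 0.1, -0.5]
grip_width: 0.0001
```

Emit:
play_rows:
  deltas:
    - [0,-40,0,0,0,0,0]
    - [0,-40,0,0,0,0,0]
    - [0,0,0,0,0,0,0]

```text
clock: 14.6
position: [0.5422, -0.3171, 0.1532]
tool_rot: [2.548, 1.569, -1.309]
force: [-0.1, 1.1, 0.4]
grip_width: 0.0004
```

Run:
```python
from h import *
a=grab('top','t5.png')[140:236,188:328]
b=grab('scene','s5.png')[110:290,150:390]
A=cv2.convertScaleAbs(cv2.resize(a[:,:,::-1],None,fx=5.6,fy=5.6,interpolation=cv2.INTER_CUBIC),alpha=1.5)
cv2.imwrite('pics/t5c.png',A)
cv2.imwrite('pics/s5c.png',cv2.resize(b[:,:,::-1],None,fx=3.2,fy=3.2,interpolation=cv2.INTER_CUBIC))
```

```text
(no output)
```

View pics/t5c.png

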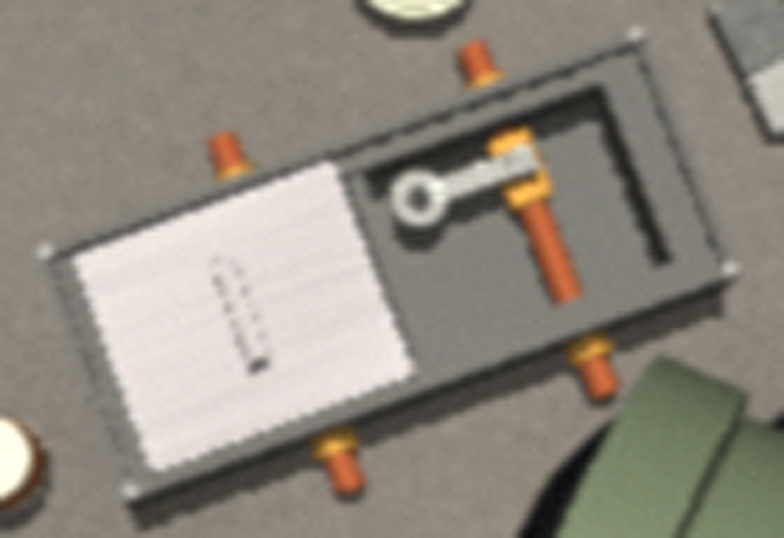

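View pics/s5c.png

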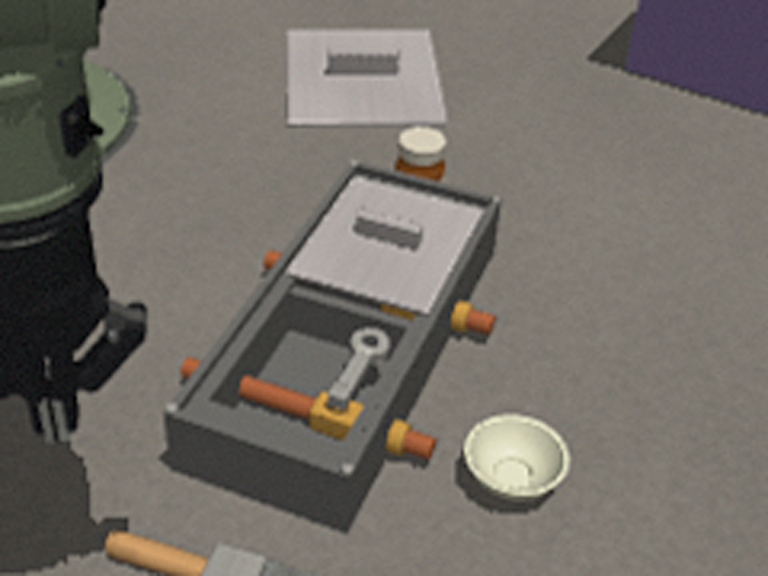

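The lever now lies across its pipe: disc at (420,198), hub at (519,160) in the top crop. The cover is flat at the far end and the jar, brush and dish look unmoved. I'll check the angle numerically and hand in if it is within 4° of shut.

Run:
```python
from h import *
c=np.array([.5203,-.0125]);th=radians(19.2);R=np.array([[cos(th),-sin(th)],[sin(th),cos(th)]])
L=lambda p:(R.T@(np.array(p)[:2]-c))
h=L(ray('top',off((519,160)),.05))
A=[]
for q in (L(ray('top',off((420,198)),.048)),L(ray('scene',(371/3.2+150-.35,341/3.2+110-.35),.048))):
  for p in (np.array([.03,-.0925]),h):
    v=q-p;A.append(degrees(atan2(v[1],-v[0])));print(q.round(4),np.linalg.norm(v).round(4),A[-1])
o=telemetry.observe();print(o['force'],abs(o['qd']).max())
if abs(np.mean(A)-90)<4: print('handing in',workorder.job_done())
```

```text
[ 0.0297 -0.0308] 0.0617 89.76473368250028
[ 0.0297 -0.0308] 0.0599 89.68088603368027
[ 0.033  -0.0305] 0.0621 92.80578137137007
[ 0.033  -0.0305] 0.0603 92.81458935514274
[ 0.24351746  1.3641925  -0.98538751] 0.025244610684099906
the job is handed in; nothing more can be done
handing in None
```

The job is done and handed in at about 15 s of the 48 s allowed. I slid the cover by its rib to the other (+y) end of the box, then pushed the disc lever round from 9.7° to its stop with the shut fingertips.

**Lever:** at the end of the push, the force rose to about 14 N and the fingers stalled against the stop. The final angle measures 89.7° from the top camera and 92.8° from the scene camera. That gap is about 3 mm at the disc, which I put down to calibration and pixel error.

**Cover:** it rests flat between its guides, centred at about y = +85 mm, roughly 12 mm short of the end stop. That leaves the marked bay fully open.

**Other things:** the jar, brush and dish look unmoved in the last pictures, judged by eye. I never touched the plain lever; it is now under the cover, so I couldn't measure it again. No check failed.

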